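# Hold a stool rail in the dowelling jig

## Task

Pick the pale pine stool rail off the slanting rack, stand it upright on its long narrow edge on the bed of the dowelling jig, and press it firmly into the jig's corner: broad face flat against the aluminium fence and end tight against the blue drill guide, both at once. Finish while still holding it pressed there, ready to be drilled, and leave the walnut offcut, glue bottle, sanding blocks, try square and dowel tray where they are.

Things in the scene. Friction and masses are not known exactly. Their poses are not given: they have to be found in the camera images.
- rail_mid (a point): Centre of the pale pine stool rail: a straight board 170 mm long (its y axis), 90 mm high (its z axis) and 20 mm thick (its x axis), 0.12 to 0.24 kg. It starts on the slanting rack, leaning 35 degrees from upright with its top away from the robot, standing on one long narrow edge. The rail is the same either way round and either edge up.
- rack: Canted plywood parts rack, fixed, base 160 (x) x 300 (y) x 12 mm; origin under the middle of the base, z up. Boards stand on its ledge and lean against its 9 mm thick sloping back (the slope rises 35 degrees from upright towards the rack's +x); the back reaches 50 mm up the boards from the ledge, the front lip 8 mm, so the upper 40 mm of the rail stands free on both sides. The rail's centre is 85 mm above the bench.
- jig: Dowelling jig screwed to the bench, fixed: dark film-faced plywood bed 170 (x) x 340 (y) mm, its top 18 mm above the bench; origin under the middle of the bed, x towards the fence, y along the fence, z up.
- fence: Aluminium fence of the jig, fixed, 340 mm long along the jig's y, 30 mm thick, 50 mm high above the bed; its front face (looking to the jig's -x) is at jig x = +30 mm. Origin under the middle of the fence, at bed height; axes as the jig's.
- guide: Blue anodised drill-guide block with three steel drill bushes and a black knob, locked on the fence (somewhere along it), fixed: 64 mm out from the fence, 28 mm thick along the fence, 80 mm high above the bed. The face that stops the rail's end looks to the jig's -y. Origin at the corner; axes as the jig's.
- corner (a point): The corner itself: the point where the fence's front face, the guide's stop face and the top of the bed meet (18 mm above the bench); axes as the jig's. The rail slides easily on bed, fence and guide (friction about 0.35), and all of them are rigid. A rail fully home has its centre at x = -10 mm, y = -85 mm, z = +45 mm from here.
- stub: Walnut (dark) offcut 60 x 70 x 20 mm beside the rail on the rack, about 155 mm from the rail's centre towards the rack's +y; origin at its centre. Leave it.
- glue: White glue bottle with orange cap, 62 mm across, 190 mm tall; origin under its middle. Leave it.
- sponge0: Green-topped sanding block 68 x 98 x 26 mm, at the far side of the bench; origin under its middle. Leave it.
- sponge1: Second sanding block like it, beside the first. Leave it.
- square: Try square, dark stock 125 mm, steel blade 200 mm, lying flat at the far side. Leave it.
- dowels: Orange open tray of wooden dowels, 100 x 140 x 45 mm, at the far side of the bench; origin under its middle. Leave it.
Things that resemble listed ones, but are neither listed nor needed, are in the scene too. Of the things shaped like the part that bears rail_mid, the wooden one is meant.

How it is judged:
By the outcome, as a careful person would: the job done as asked, in the order asked, and still so for the second after the job is handed in, while the arm keeps its last pose, push and grip.
It also fails if it takes over 54 s, if anything falls off the work surface, if the arm or the gripper's body presses on something with over 40 N, if the wrist force passes 120 N, or if a joint passes its speed limit or range.

## Robot

A 6-joint arm with a two-finger parallel gripper is mounted at the origin on the work surface. World frame = base frame: x ahead of the robot, y to its left, z up, the work surface at z = 0. Lengths are in m, angles in rad, forces in N, time in s.
With the tool pointing down it reaches from about 0.35 to 0.975 m from the base axis. Payload 4.9 kg.
Tool frame: the origin (TCP) lies at the very end of the fingers, on their centre line; the grasp point (between the pads) lies 19 mm behind it (ctrl.grip_point_offset is the distance from the TCP to the grasp point, in m); z points along the fingers, y is the line along which they close (so a half turn about z gives the same grasp; the last joint's range is limited). The gripper opens to 85 mm and grips with 20 to 120 N. Pads are 22 mm wide; open, the fingers measure 114 mm over their backs; the gripper's body (76 mm by 85 mm) begins 54 mm behind the grasp point. The pads swing forward as they close: fully open they stand 13 mm farther back than shut.
Start: joints at [-1.257, 0.053, 1.613, -0, 1.476, -0.119], TCP at [0.262, -0.567, 0.231] pointing down, gripper open.
Joint ranges: [-3.01, 3.01], [-1.01, 2.22], [0.06, 2.58], [-1.02, 4.17], [0.09, 2.62], [-3.14, 3.14]. Speed limits (rad/s): [2.57, 2.57, 3.14, 3.14, 3.14, 3.14].

## Interface

Orientations are given as a rotation vector (axis times angle).
In Python, from station import ctrl gives the robot as it stands.
- The arm moves only by the tool send_rows, never from a script. Its argument "rows" is a list of rows, each a list of 3 entries, a list of its own where there are three numbers: the finger opening in cm, from 0 to 8.54, then the shift along the tool's x, y, z in cm, then the turn about the tool's z in degrees. A call has 1 to 10 rows; each row shifts and turns the commanded pose from where the row before left it, along the tool's axes as they then stand; what a row does not reach is not made up. A row lasts 1/8 s, in which the tool goes at most 62.5 mm and 10.7 degrees, less where a joint would pass 70% of its speed; a pose out of reach is approached as far as the arm can. A call with a gripper value outside its range is refused whole. The fingers move at their own pace and stop on an object; "newtons" is the grip in N (left out, the last holds). Time passes only in rows, so rows that do not move let the fingers close. It gives the time, the measured TCP pose, the force, the opening and the grip force at its end, in the units of the state.
- ctrl.get_obs(): the state, without advancing time (a new reading comes with each control period).
- ctrl.get_image(name): name is "scene" or "top" or "wrist"; returns a dict with "frame" (420x560x3 uint8, red, green, blue), "range_z" (420x560 float32, m along the optical axis (not along the pixel's ray), 0 where there is no reading), "fx", "fy", "cx", "cy" (pixels), "k1" (the pictures are not rectified: a ray, as slopes to the right and down, at radius r is drawn at 1 + k1 r^2 times it, then the intrinsics apply), "cam_to_world" (4x4, takes a point from camera to world coordinates). Camera axes: x right, y down, z forward; pixel columns grow to the right and rows downward; lengths in m; the calibration is good to about 2 mm. A picture is of the moment at which its call begins.
- ctrl.finish_job(): hands the job in; it is judged then, once.
The state is a dict: "t": time; "q": joint angles; "dq": joint speeds; "effort": joint torques, N m; "tool_pos": TCP position; "tool_rot": TCP orientation; "contact_force": force on the tool from outside, world axes, zero at the start; "wrist_torque": the same for the moment, N m; "opening": finger opening in m; "grip_force": force on a finger pad.
Only numpy, scipy, OpenCV 4.12 (cv2) and the standard library are available. Lean on these libraries where they do the work, as an engineer would, in place of code of your own. Each camera call takes 0.05 s, during which the arm holds its last target. There are 200 camera calls.

## Working session

There is one attempt and no reset: what is moved stays moved. The work goes in short steps, Python scripts to look and compute and a tool call to move; the robot and the scene stay as the last step left them, time stands still between calls to the robot, and variables do not carry over. Pictures are saved under pics/ and viewed, at most 10 in all, crops included, and the job is handed in when it is done.

Besides the shell and the picture viewer there is one more tool, called by a JSON object that holds its "name" and its "arguments", one argument or row to a line. send_rows: Moves the arm, as the interface text tells. Its arguments: {"type":"object","properties":{"rows":{"type":"array","items":{"type":"array"}},"newtons":{"type":"number"}},"required":["rows"]}

```bash
mkdir -p pics; ls; cat > h.py <<'E'
import numpy as np, cv2
from station import ctrl
from scipy.spatial.transform import Rotation as R
np.set_printoptions(precision=4,suppress=True)
def snap(n,tag):
    d=ctrl.get_image(n); np.save(f'pics/{tag}.npy',d,allow_pickle=True)
    cv2.imwrite(f'pics/{tag}.png',d['frame'][:,:,::-1]); return d
def load(tag): return np.load(f'pics/{tag}.npy',allow_pickle=True).item()
def ray(d,u,v):
    a=np.array([(u-d['cx'])/d['fx'],(v-d['cy'])/d['fy']]); s=a.copy()
    for _ in range(20): s=a/(1+d['k1']*(s@s))
    return np.array([s[0],s[1],1.])
def pt(d,u,v,z=None):
    z=d['range_z'][int(round(v)),int(round(u))] if z is None else z
    T=d['cam_to_world']; return T[:3,:3]@(ray(d,u,v)*z)+T[:3,3]
def onz(d,u,v,h):
    T=d['cam_to_world']; r=T[:3,:3]@ray(d,u,v); return T[:3,3]+r*(h-T[2,3])/r[2]
def cloud(d):
    H,W=d['range_z'].shape; u,v=np.meshgrid(np.arange(W),np.arange(H))
    p=np.stack([u,v],-1).reshape(-1,1,2).astype(float)
    a=np.stack([(p[:,0,0]-d['cx'])/d['fx'],(p[:,0,1]-d['cy'])/d['fy']],-1); s=a.copy()
    for _ in range(20): s=a/(1+d['k1']*(s**2).sum(1,keepdims=True))
    z=d['range_z'].reshape(-1,1); T=d['cam_to_world']
    return (np.hstack([s,np.ones_like(z)])*z@T[:3,:3].T+T[:3,3]).reshape(H,W,3)
E
python3 - <<'E'
from h import *
a=snap('scene','s0');b=snap('top','t0');c=snap('wrist','w0')
print(ctrl.get_obs(),ctrl.grip_point_offset)
for d in(a,b,c): print(d['fx'],d['k1'],d['cam_to_world'])
E
```

```text
pics
{'t': 0.15, 'q': array([-1.257 ,  0.0532,  1.6139, -0.    ,  1.476 , -0.119 ]), 'dq': array([ 0.0008, -0.0019, -0.0043, -0.0004, -0.0002,  0.0019]), 'effort': array([  0.0004, -39.4241, -37.0721,  -0.0001,   0.0047,   0.    ]), 'tool_pos': array([ 0.262 , -0.5669,  0.2304]), 'tool_rot': array([-3.0668, -0.6742,  0.0003]), 'contact_force': array([ 0.279 ,  0.5545, -0.7625]), 'wrist_torque': array([-0.015 , -0.0155,  0.0009]), 'grip_force': 0.0, 'opening': 0.08557601550628988} 0.0187
431.4003950300232 0.02448422493025696 [[ 0.8083  0.4419 -0.3891  0.9571]
 [ 0.5886 -0.5899  0.5527 -0.7005]
 [ 0.0147 -0.6758 -0.7369  0.9661]
 [ 0.      0.      0.      1.    ]]
395.4274124590334 -0.03140110223922023 [[ 0.0007 -0.9992  0.0401  0.4532]
 [-1.     -0.0004  0.0056 -0.0199]
 [-0.0056 -0.0401 -0.9992  0.9961]
 [ 0.      0.      0.      1.    ]]
336.59777102232135 0.025290173614565675 [[ 0.4197 -0.8579 -0.2965  0.338 ]
 [-0.9077 -0.3975 -0.1348 -0.5299]
 [-0.0022  0.3257 -0.9455  0.3727]
 [ 0.      0.      0.      1.    ]]
```

View pics/s0.png

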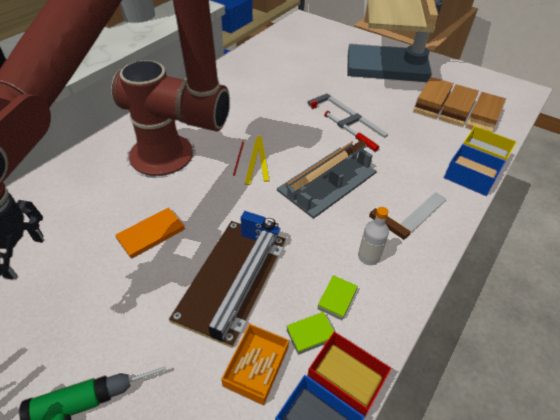

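View pics/t0.png

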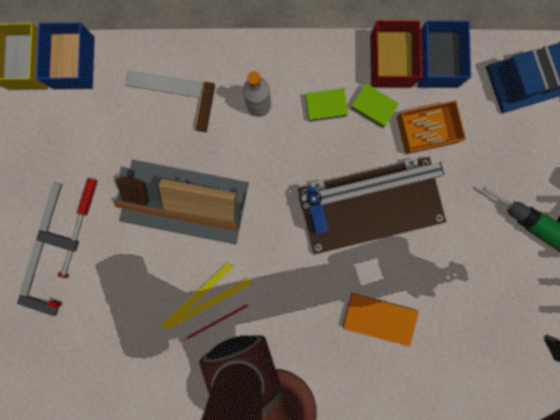

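The scene view shows the rack with the pine rail at about (325,168) and the jig at (230,280). In the top view the rail is at (198,200), the walnut stub at (131,187), the jig bed at (372,205), the blue guide at (317,212) and the fence along (375,182). Things that could be taken for the rail, by top pixel:
- orange plate lying at (381,320), which isn't wood
- walnut stub at (131,187), which is dark
- contents of the trays at (65,55) and (395,52)

I choose the pine board on the rack at (198,200) and check it in a close crop.

```bash
python3 - <<'E'
from h import *
a=load('s0');b=load('t0')
A=cv2.resize(b['frame'][150:250,105:255],None,fx=5.3,fy=5.3,interpolation=cv2.INTER_CUBIC)[:,:795]
cv2.imwrite('pics/c1.png',A[:,:,::-1])
B=cv2.resize(b['frame'][150:260,295:450],None,fx=5.1,fy=5.1,interpolation=cv2.INTER_CUBIC)
cv2.imwrite('pics/c2.png',B[:,:,::-1])
E
```

```text
(no output)
```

View pics/c1.png

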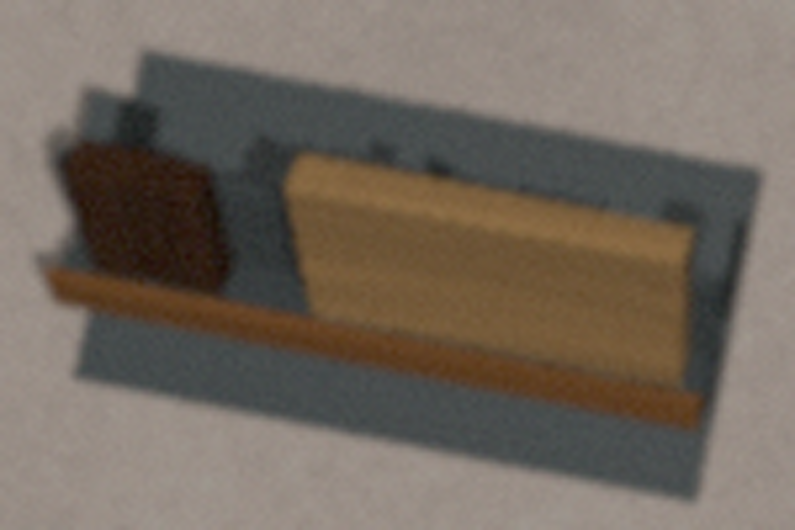

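View pics/c2.png

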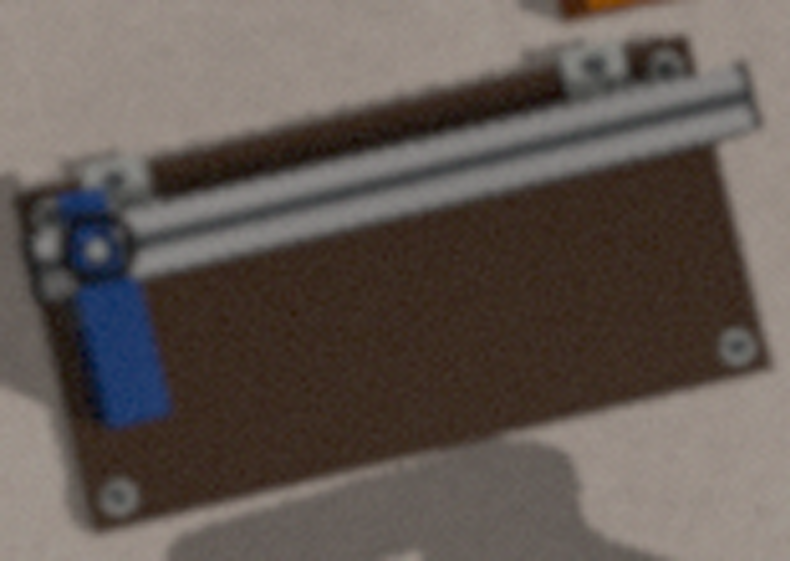

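The crop confirms the pale pine board on the rack, with its top edge running from crop (287,195) to (690,252) and the dark walnut stub to its left. The second crop shows the jig. The fence's front top edge runs from crop (140,278) to (757,128), and the guide's stop-side top edge from (138,280) to (170,410).

```bash
python3 - <<'E'
from h import *
a=load('s0');b=load('t0')
c1=lambda u,v:(u/5.3+105,v/5.3+150); c2=lambda u,v:(u/5.1+295,v/5.1+150)
C=cloud(b)
def plane(P):
    m=np.median(P,0); 
    for _ in range(4):
        m=P.mean(0); w,s,V=np.linalg.svd(P-m,full_matrices=False); r=(P-m)@V[2]; P=P[abs(r)<max(2*r.std(),.001)]
    n=V[2]; return m,n*np.sign(n[2]),r.std(),len(P)
def poly(C,pts):
    M=np.zeros(C.shape[:2],np.uint8); cv2.fillPoly(M,[np.round(pts).astype(np.int32)],1); P=C[M>0]; return P
print('railface',plane(poly(C,[c1(310,215),c1(670,265),c1(665,360),c1(325,305)])))
for n,p in dict(ff0=(287,195),ff1=(690,252),fb0=(303,155),fb1=(693,228),lo0=(315,312),lo1=(684,382)).items():
    u,v=c1(*p); print(n,u,v,pt(b,u,v))
print('bed',plane(poly(C,[c2(250,300),c2(680,200),c2(700,330),c2(250,430)])))
ft=poly(C,[c2(180,215),c2(730,85),c2(735,120),c2(180,255)]); print('fencetop',plane(ft))
gt=poly(C,[c2(90,300),c2(135,290),c2(155,400),c2(115,410)]); print('guidetop',plane(gt))
f=[onz(b,*c2(*p),.068) for p in((140,278),(757,128))]; g=[onz(b,*c2(*p),.098) for p in((138,280),(170,410),(80,300),(107,425))]
print('fence',f,'guide',g)
for x in (f[1]-f[0],g[1]-g[0]): print(np.degrees(np.arctan2(x[1],x[0])))
# scene crops
S=a['frame']
X=cv2.resize(S[135:220,270:385],None,fx=4.5,fy=4.5,interpolation=cv2.INTER_CUBIC)
Y=cv2.resize(S[205:345,165:295],None,fx=4.2,fy=4.2,interpolation=cv2.INTER_CUBIC)
cv2.imwrite('pics/c3.png',X[:,:,::-1]); cv2.imwrite('pics/c4.png',Y[:,:,::-1])
Z=np.zeros((590,800,3),np.uint8); 
X=cv2.resize(S[135:220,270:385],None,fx=3,fy=3,interpolation=cv2.INTER_CUBIC);Z[:255,:345]=X;Z[:588,350:350+442]=0
Y=cv2.resize(S[205:345,165:270],None,fx=4.2,fy=4.2,interpolation=cv2.INTER_CUBIC);Z[:588,350:350+441]=Y
cv2.imwrite('pics/c5.png',Z[:,:,::-1])
E
```

```text
railface (array([0.509 , 0.1739, 0.0916]), array([-0.804 ,  0.1583,  0.5731]), np.float64(0.0007837526516054228), 1124)
ff0 159.1509433962264 186.79245283018867 [0.5461 0.2547 0.1214]
ff1 235.18867924528303 197.54716981132077 [0.5232 0.0865 0.1059]
fb0 162.16981132075472 179.24528301886792 [0.5634 0.2491 0.1184]
fb1 235.75471698113208 193.0188679245283 [0.5418 0.0962 0.0133]
lo0 164.43396226415095 208.8679245283019 [0.5002 0.2624 0.0542]
lo1 234.0566037735849 222.0754716981132 [0.4687 0.0951 0.0538]
bed (array([ 0.4949, -0.2794,  0.0234]), array([-0.9716, -0.2355,  0.0228]), np.float64(0.0187066354256548), 2345)
fencetop (array([ 0.5593, -0.2575,  0.0716]), array([0.9716, 0.2306, 0.0526]), np.float64(0.005703217255047237), 943)
guidetop (array([ 0.4763, -0.1029,  0.1077]), array([ 0.1983, -0.9754,  0.0967]), np.float64(0.005685078596857492), 195)
fence [array([ 0.5099, -0.1143,  0.068 ]), array([ 0.5798, -0.4011,  0.068 ])] guide [array([ 0.5071, -0.1103,  0.098 ]), array([ 0.4492, -0.1244,  0.098 ]), array([ 0.4982, -0.0844,  0.098 ]), array([ 0.4425, -0.0963,  0.098 ])]
-76.30576779641282
-166.37831689384214
```

View pics/c5.png

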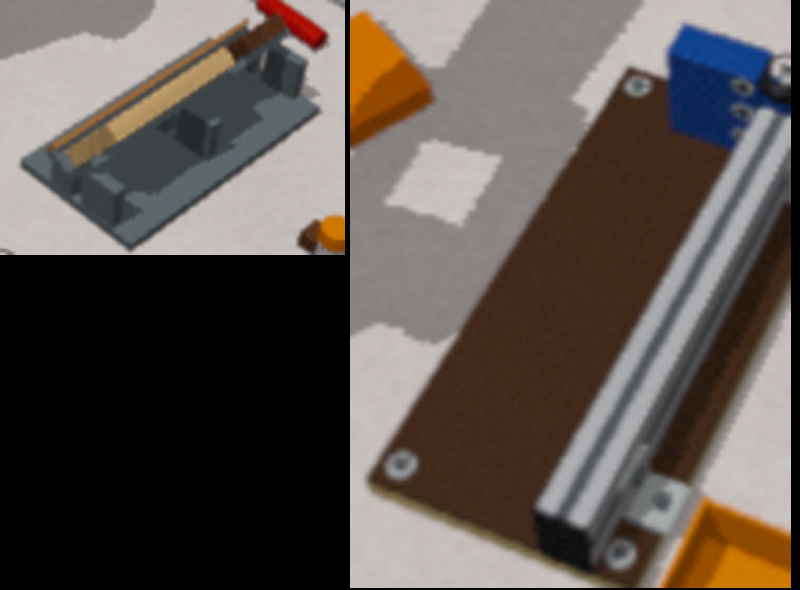

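The scene crop shows the rail's back and top edge in the rack from crop (70,160) to (230,55), and the jig with the fence in front of the guide's stop face, free to receive the rail. The measured lean, 35°, agrees with the text. Next I work out the grasp pose and the turn.

```bash
python3 - <<'E'
from h import *
b=load('t0');a=load('s0')
m=np.array([.509,.1739,.0916]);n=np.array([-.804,.1583,.5731])
h=n[:2]/np.hypot(*n[:2]); rx=np.array([-h[0],-h[1],0]); ry=np.array([-rx[1],rx[0],0])
c1=lambda u,v:(u/5.3+105,v/5.3+150)
T=b['cam_to_world']
for p in((287,195),(690,252),(315,312),(684,382)):
    r=T[:3,:3]@ray(b,*c1(*p)); q=T[:3,3]+r*((m-T[:3,3])@n)/(r@n); print(q,'along',q@ry)
print('rackyaw',np.degrees(np.arctan2(rx[1],rx[0])))
M=R.from_rotvec(ctrl.get_obs()['tool_rot']).as_matrix(); print(M)
# bench / scene checks: cloud heights
for d,nm in((a,'s'),(b,'t')):
    C=cloud(d).reshape(-1,3)
    J=np.array([.9715,.2368,0]);K=np.array([-.2368,.9715,0])
    P=C-np.array([.51,-.115,0]); x=P@J;y=P@K;z=P[:,2]
    s=(x>-.08)&(x<-.02)&(y<-.05)&(y>-.2)&(z<.05); print(nm,'bed z',np.median(z[s]),s.sum())
    s=(x>.003)&(x<.027)&(y<-.05)&(y>-.2)&(z>.05); print(' fence z',np.median(z[s]))
    s=(z>.03)&(z<.06)&(x>-.02)&(x<.015)&(y<-.06)&(y>-.25);print(' fence face x',np.median(x[s]),s.sum())
    s=(z>.03)&(z<.09)&(y>-.015)&(y<.012)&(x<-.01)&(x>-.055);print(' guide face y',np.median(y[s]),s.sum())
    Q=C-np.array([.5347,.1706,0]); x=Q@rx;y=Q@ry;z=C[:,2]
    s=(z>.1)&(z<.16)&(abs(y)<.1)&(abs(x)<.05); print(' rail top z95',np.percentile(z[s],97),'y range',np.percentile(y[s],[1,99]),s.sum())
E
```

```text
[0.5461 0.2548 0.1213] along 0.3554719756521368
[0.5211 0.0832 0.1336] along 0.18229771809013123
[0.5001 0.2622 0.0548] along 0.35388250132860005
[0.4686 0.0948 0.0568] along 0.1835172481095912
rackyaw -11.138524220117683
[[ 0.9078  0.4194 -0.0005]
 [ 0.4194 -0.9078  0.0015]
 [ 0.0002 -0.0016 -1.    ]]
s bed z 0.019053211238797607 1106
 fence z 0.06919931343680485
 fence face x nan 0
 guide face y 0.004631276706423 210
 rail top z95 0.129049725833088 y range [-0.0862  0.082 ] 356
t bed z 0.01853501963236881 1455
 fence z 0.06858590018940769
 fence face x 0.0028146171968742428 37
 guide face y nan 0
 rail top z95 0.12823189412552266 y range [-0.0843  0.0838] 1229
  return _methods._mean(a, axis=axis, dtype=dtype,
  ret = ret.dtype.type(ret / rcount)
```

{"name": "send_rows", "arguments": {
  "rows": [
    [8.5,[3,-3,-1],0],
    [8.5,[3.5,-3.5,-1],0],
    [8.5,[3.5,-3.5,0],0],
    [8.5,[3.5,-3.5,0],0],
    [8.5,[3.5,-3.5,0],0],
    [8.5,[3.5,-3.5,0],0],
    [8.5,[3.5,-3.5,0],0],
    [8.5,[3.5,-3.5,0],0],
    [8.5,[3.5,-3.5,0],0],
    [8.5,[3.5,-3.5,0],0]
  ],
  "newtons": 25
}}

```text
t: 1.4
tool_pos: [0.4308, -0.1078, 0.2511]
tool_rot: [3.068, 0.674, 0.0]
contact_force: [0.2, -0.4, 0.4]
opening: 0.0852
grip_force: 0.0
```

{"name": "send_rows", "arguments": {
  "rows": [
    [8.5,[3.5,-3.5,0],0],
    [8.5,[3.5,-3.5,0],0],
    [8.5,[3.5,-3.5,0],0],
    [8.5,[3.5,-3.5,0],0],
    [8.5,[0,0,0],-9],
    [8.5,[0,0,0],-9],
    [8.5,[0,0,0],-9],
    [8.5,[0,0,0],-9],
    [8.5,[0,0,0],-9],
    [8.5,[0,0,0],-9]
  ]
}}

```text
t: 2.65
tool_pos: [0.4987, 0.0763, 0.2509]
tool_rot: [-2.422, -2.0, 0.001]
contact_force: [-0.7, 0.2, 0.2]
opening: 0.0849
grip_force: 0.0
```

```bash
cat > st.py <<'E'
from h import *
def st():
    o=ctrl.get_obs(); M=R.from_rotvec(o['tool_rot']).as_matrix()
    print('t',o['t'],'pos',o['tool_pos'],'yhead',np.degrees(np.arctan2(M[1,1],M[0,1])),'F',o['contact_force'],'M',o['wrist_torque'],'op',o['opening'],'g',o['grip_force'],'q6',o['q'][5]); return o,M
E
python3 - <<'E'
from st import *
o,M=st(); print(M.T@(np.array([.529,.1705,.235])-o['tool_pos']))
d=snap('wrist','w1')
E
```

```text
t 2.65 pos [0.4987 0.0763 0.2509] yhead -10.904336764189853 F [-0.7329  0.2335  0.1979] M [-0.0372  0.0756  0.02  ] op 0.08491680764249195 g 0.0 q6 0.19460802991491158
[0.0982 0.0119 0.0158]
```

View pics/w1.png

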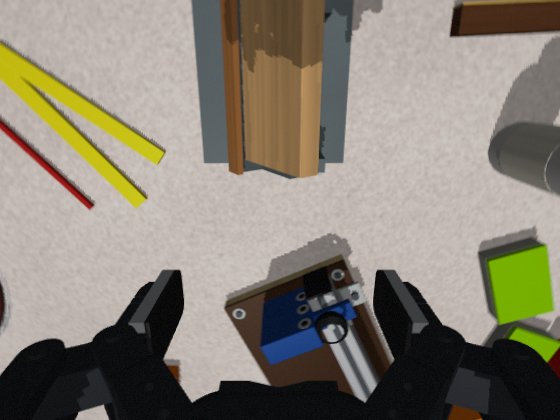

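The wrist view shows the rail's near end, with its front top corner at about (299,178) and back top corner at (319,174). The lip is at (235,170) and the guide at (305,330). I check these heights and positions against the depth reading.

```bash
python3 - <<'E'
from h import *
d=load('w1'); rx=np.array([.9812,-.1932,0]);ry=np.array([.1932,.9812,0])
for p,z in(((299,177),.1276),((319,174),.116),((298,60),.1276),((322,60),.116)):
    q=onz(d,*p,z); print(p,'xy',q@rx,q@ry,'depth',pt(d,p[0]+(-4 if z>.12 else -5),p[1]-5))
C=cloud(d).reshape(-1,3); x=C@rx;y=C@ry;z=C[:,2]
s=(y>.195)&(y<.3)&(x>.44)&(x<.53)&(z>.08)
print('top z',np.percentile(z[s],[95,98,99.5]),'ymin',y[(z>.09)&(x>.44)&(x<.53)&(y>.1)].min())
for zz in(.09,.1,.11,.12): 
  k=s&(abs(z-zz)<.002); print(zz,np.percentile(x[k],[5,25,50,75,95]))
# guide & fence in this view
J=np.array([.9715,.2368,0]);K=np.array([-.2368,.9715,0]);P=C-np.array([.51,-.112,0])
x=P@J;y=P@K;z=C[:,2]
k=(z>.093)&(z<.102)&(x<-.005)&(x>-.09); print('guide top x',np.percentile(x[k],[2,98]),'y',np.percentile(y[k],[2,98]),k.sum())
k=(z>.062)&(z<.073)&(y<-.03)&(y>-.3); print('fence top x',np.percentile(x[k],[2,98]),k.sum())
E
```

```text
(299, 177) xy 0.4907069692270235 0.1879077512522287 depth [0.5153 0.0928 0.1217]
(319, 174) xy 0.5083087899306653 0.18756856845088887 depth [0.5313 0.0915 0.1184]
(298, 60) xy 0.4877626941834541 0.275324634619998 depth [0.53   0.1803 0.1187]
(322, 60) xy 0.5065499251563385 0.2761598875194069 depth [0.5466 0.177  0.1202]
top z [0.3934 0.3934 0.3934] ymin 0.16077138297436266
0.09 [0.4639 0.4648 0.4656 0.4664 0.4673]
0.1 [0.4708 0.4717 0.4725 0.4733 0.4741]
0.11 [0.4779 0.4787 0.4795 0.4803 0.4811]
0.12 [0.4853 0.487  0.4998 0.5021 0.5042]
guide top x [-0.0598 -0.0062] y [0.0039 0.0308] 1191
fence top x [0.0025 0.0315] 1408
```

{"name": "send_rows", "arguments": {
  "rows": [
    [8.5,[5,0.6,0],0.2],
    [8.5,[5,0.6,0],0],
    [8.5,[0,0,4],0],
    [8.5,[0,0,4],0],
    [8.5,[0,0,3],0],
    [8.5,[0,0,2.5],0],
    [8.5,[0,0,2.2],0],
    [8.5,[0,0,0],0]
  ]
}}

```text
t: 3.7
tool_pos: [0.5285, 0.1717, 0.0918]
tool_rot: [-2.431, -1.986, 0.007]
contact_force: [0.1, 0.2, -0.3]
opening: 0.0845
grip_force: 0.0
```

{"name": "send_rows", "arguments": {
  "rows": [
    [6,[0,0,0],0],
    [5,[0,0,0],0],
    [4.6,[0,0,0],0],
    [4.2,[0,0,0],0],
    [4.2,[0,0,0],0]
  ],
  "newtons": 25
}}

```text
t: 4.32
tool_pos: [0.5305, 0.1721, 0.0945]
tool_rot: [2.431, 1.989, 0.001]
contact_force: [-0.3, 0.3, -0.7]
opening: 0.042
grip_force: 0.1
```

```bash
python3 - <<'E'
from st import *
o,M=st(); d=snap('wrist','w2')
s=snap('scene','s2')
E
```

```text
t 4.325 pos [0.5305 0.1721 0.0945] yhead -11.407827527779181 F [-0.337   0.2808 -0.6766] M [-0.0543 -0.0433 -0.0109] op 0.04201615718076245 g 0.14237185008823872 q6 0.37929568293836174
```

View pics/w2.png

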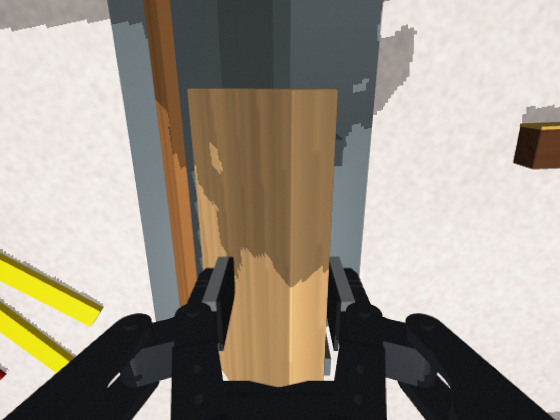

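The pads straddle the upper part of the rail (front pad at (222,310), back pad at (342,300)) and are just touching at 42 mm, as predicted. I close gently so that the rail starts to rotate upright.

{"name": "send_rows", "arguments": {
  "rows": [
    [3.8,[0,0,0],0],
    [3.4,[0,0,0],0],
    [3.0,[0,0,0],0],
    [3.0,[0,0,0],0]
  ],
  "newtons": 25
}}

```text
t: 4.92
tool_pos: [0.5309, 0.1721, 0.0958]
tool_rot: [2.431, 1.989, 0.001]
contact_force: [0.1, -0.3, 6.3]
opening: 0.0354
grip_force: 22.5
```

{"name": "send_rows", "arguments": {
  "rows": [
    [2.0,[0,0.1,-0.3],0],
    [2.0,[0,0.2,-0.4],0],
    [2.0,[0,0.2,-0.4],0],
    [2.0,[0,0.2,-0.4],0],
    [2.0,[0,0.1,-0.4],0],
    [2.0,[0,0,0],0]
  ],
  "newtons": 30
}}

```text
t: 5.68
tool_pos: [0.5336, 0.1709, 0.1109]
tool_rot: [-2.425, -1.985, 0.015]
contact_force: [-8.0, 0.3, 1.1]
opening: 0.0311
grip_force: 29.2
```

```bash
python3 - <<'E'
from st import *
o,M=st(); d=snap('wrist','w3')
E
```

```text
t 5.675 pos [0.5336 0.1709 0.1109] yhead -11.394529905052297 F [-8.0446  0.2728  1.088 ] M [ 0.3066  1.9176 -0.0289] op 0.03108241579163495 g 29.199308892711997 q6 0.37393946333846473
```

View pics/w3.png

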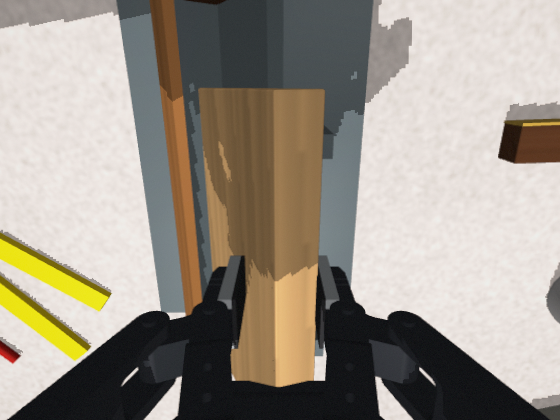

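The rail has lifted clear of the ledge and is partly rotated (31 mm opening), with its lower part pressing on the rack back. I lift straight up so it can finish straightening.

{"name": "send_rows", "arguments": {
  "rows": [
    [1.5,[0,0,-0.5],0],
    [1.5,[0,0,-1],0],
    [1.5,[0,0,-1],0],
    [1.5,[0,0,-1.5],0],
    [1.5,[0,0,-1.5],0],
    [1.5,[0,0,-2],0],
    [1.5,[0,0,-2],0],
    [1.5,[0,0,0],0],
    [1.5,[0,0,0],0]
  ],
  "newtons": 50
}}

```text
t: 6.85
tool_pos: [0.5381, 0.1704, 0.2081]
tool_rot: [-2.431, -1.989, 0.001]
contact_force: [-0.6, -0.0, -2.1]
opening: 0.0187
grip_force: 57.6
```

```bash
python3 - <<'E'
from st import *
o,M=st(); d=snap('wrist','w4'); s=snap('scene','s4')
for nm,d in(('w',d),('s',s)):
  P=(cloud(d).reshape(-1,3)-o['tool_pos'])@M; z=P[:,2]
  for zz in np.arange(-.04,.075,.01):
    k=(abs(z-zz)<.003)&(abs(P[:,1])<.06)&((abs(P[:,0])>.03))&(abs(P[:,0])<.084)
    if k.sum()>5: print(nm,round(zz,3),k.sum(),np.percentile(P[k,1],[5,50,95]))
X=d['frame'];a=np.hstack([load('w4')['frame'],s['frame']]);cv2.imwrite('pics/c6.png',cv2.resize(a,(800,300),interpolation=cv2.INTER_AREA)[:,:,::-1])
E
```

```text
t 6.85 pos [0.5381 0.1704 0.2081] yhead -11.410437146679163 F [-0.6233 -0.0183 -2.1457] M [-0.0162 -0.0223  0.0283] op 0.018708134722552408 g 57.58732795715332 q6 0.3739573946993149
w -0.02 8853 [-0.0095 -0.0005  0.0083]
s -0.02 109 [-0.0097  0.0016  0.0105]
s -0.01 30 [0.0081 0.0099 0.0113]
s 0.0 40 [0.0076 0.0096 0.0113]
s 0.01 43 [0.0084 0.0099 0.0118]
s 0.02 37 [0.0078 0.0096 0.0111]
s 0.03 39 [0.0059 0.0097 0.0111]
s 0.04 34 [0.008  0.0096 0.0112]
s 0.05 30 [0.0086 0.0096 0.0111]
s 0.06 37 [0.0078 0.0098 0.0117]
s 0.07 11 [0.008  0.0088 0.0101]
```

View pics/c6.png

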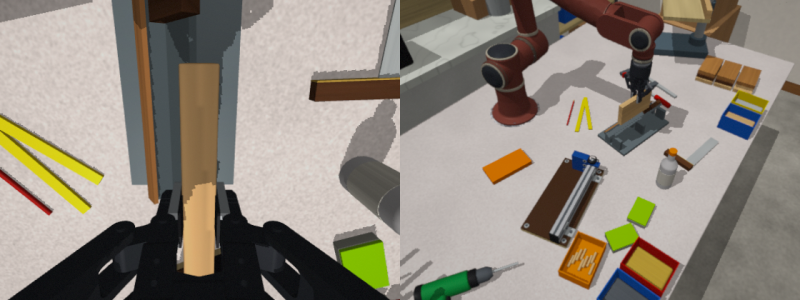

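The rail is held upright, with its faces vertical to within about 1 mm over the full height and the stub still on the rack. Now I get the rail's offset in the tool frame, its pitch, and the target moves.

```bash
python3 - <<'E'
from st import *
o,M=st(); 
for tag in('w4','s4'):
  P=(cloud(load(tag)).reshape(-1,3)-o['tool_pos'])@M
  k=(abs(P[:,1])<.013)&(abs(P[:,0])<.12)&(P[:,2]>-.035)&(P[:,2]<.075)&(abs(P[:,0])>.03); Q=P[k]
  t=Q[Q[:,2]<-.013]; print(tag,'x range',np.percentile(Q[:,0],[.2,99.8]),'z range',np.percentile(Q[:,2],[1,99]),'top slope',np.polyfit(t[:,0],t[:,2],1),'ctr slope',np.polyfit(t[:,0],t[:,1],1))
J=np.array([.9715,.2368,0]);K=np.array([-.2368,.9715,0]);Cn=np.array([.5111,-.1081,.018])
g=Cn-.03*J-.10*K; g[2]=.24; print('target rail ctr',g,'delta tool',M.T@(g-o['tool_pos']))
E
```

```text
t 6.95 pos [0.5376 0.1703 0.2071] yhead -11.406116097137636 F [-0.002  -0.6531 -2.1754] M [ 0.0342 -0.0233  0.0001] op 0.018244150382565008 g 57.58267343044281 q6 0.3739343405588334
w4 x range [-0.0464  0.0855] z range [-0.0226 -0.0195] top slope [-0.002  -0.0211] ctr slope [ 0.0007 -0.0002]
s4 x range [-0.0884  0.0834] z range [-0.0233  0.0671] top slope [-0.0043 -0.0204] ctr slope [-0.0265  0.0007]
target rail ctr [ 0.5056 -0.2124  0.24  ] delta tool [-0.3815  0.0443 -0.0327]
```

{"name": "send_rows", "arguments": {
  "rows": [
    [1.5,[-1,0,-1.5],0],
    [1.5,[-3.5,0.5,-1.5],0],
    [1.5,[-5,0.6,0],0],
    [1.5,[-5,0.6,0],0],
    [1.5,[-5,0.6,0],0],
    [1.5,[-5,0.6,0],0],
    [1.5,[-5,0.6,0],0],
    [1.5,[-4,0.6,0],0],
    [1.5,[-3,0.6,0],0],
    [1.5,[-1.6,0.3,0],0]
  ]
}}

```text
t: 8.2
tool_pos: [0.5115, -0.2147, 0.239]
tool_rot: [2.433, 1.987, 0.0]
contact_force: [-0.2, 0.1, -1.9]
opening: 0.0189
grip_force: 57.5
```

{"name": "send_rows", "arguments": {
  "rows": [
    [1.5,[0,0,0],-6],
    [1.5,[0,0,0],-7],
    [1.5,[0,0,0],-7],
    [1.5,[0,0,0],-5],
    [1.5,[0,0,0],0],
    [1.5,[0,0,0],0]
  ]
}}

```text
t: 8.95
tool_pos: [0.5119, -0.2127, 0.2385]
tool_rot: [1.944, 2.468, 0.0]
contact_force: [-1.0, -0.4, -3.2]
opening: 0.0187
grip_force: 57.5
```

```bash
cat > jig.py <<'E'
from st import *
J=np.array([.9715,.2368,0]);K=np.array([-.2368,.9715,0]);Cn=np.array([.5111,-.1081,.018])
def look(tag):
  o,M=st(); p=o['tool_pos']-Cn; print('TCP in jig',p@J,p@K,p[2])
  for n in('wrist','scene'):
    d=snap(n,tag+n[0]); C=cloud(d).reshape(-1,3)
    Q=C-Cn; q=np.c_[Q@J,Q@K,Q[:,2]]
    k=(q[:,2]>.074)&(q[:,2]<.083)&(q[:,0]<-.008)&(q[:,0]>-.058)&(q[:,1]>-.012)&(q[:,1]<.04); 
    if k.sum()>20: print(n,'guide top y',np.percentile(q[k,1],[2,98]),k.sum())
    k=(q[:,2]>.045)&(q[:,2]<.054)&(q[:,0]<.036)&(q[:,0]>-.008)&(q[:,1]<-.02)&(q[:,1]>-.3)
    if k.sum()>20:
      print(n,'fence top x',np.percentile(q[k,0],[2,98]),k.sum(),end=' ')
      ys=q[k,1];xs=q[k,0];e=[(b,np.percentile(xs[(ys>b-.01)&(ys<b+.01)],3)) for b in np.arange(-.29,-.03,.02) if ((ys>b-.01)&(ys<b+.01)).sum()>10]
      if len(e)>3: print('edge slope deg',np.degrees(np.polyfit(*np.array(e).T,1)[0]),np.array(e)[:,1])
    P=(C-o['tool_pos'])@M; t=P[(abs(P[:,1])<.014)&(abs(P[:,0])<.1)&(abs(P[:,0])>.03)&(abs(P[:,2]+.021)<.006)]
    if len(t)>20: print(n,'rail x',np.percentile(t[:,0],[.5,99.5]),'y',np.percentile(t[:,1],[2,98]),'z',np.median(t[:,2]),'ctrslope deg',np.degrees(np.polyfit(t[:,0],t[:,1],1)[0]))
E
python3 - <<'E'
from jig import *
look('a')
E
```

```text
t 8.95 pos [ 0.5119 -0.2127  0.2385] yhead 13.548413829514153 F [-0.9544 -0.4059 -3.1699] M [ 0.0502  0.0112 -0.0139] op 0.01867179331836432 g 57.49028742313385 q6 -0.7645369468510477
TCP in jig -0.02398110496372087 -0.10178701653868558 0.22050875322584843
wrist guide top y [-0.0007  0.0269] 2705
wrist fence top x [0.0025 0.0294] 4967 edge slope deg -0.4819081977944198 [0.0017 0.0133 0.0027 0.0024 0.0028 0.0025 0.0029 0.0029 0.0028]
wrist rail x [-0.0457  0.0853] y [-0.0093  0.0097] z -0.020195923119586526 ctrslope deg 0.02900461231815921
scene guide top y [-0.0039  0.0255] 98
scene fence top x [0.0004 0.0298] 1194 edge slope deg 0.11871040180510886 [0.0006 0.0007 0.0008 0.0005 0.0007 0.0015 0.0002 0.0007 0.0011 0.0011
 0.0008 0.001  0.0014]
scene rail x [-0.0867  0.0643] y [-0.0088  0.0106] z -0.020865519060006943 ctrslope deg 2.6226891843423763
```

{"name": "send_rows", "arguments": {
  "rows": [
    [1.5,[0,0,4],0],
    [1.5,[0,0,4],0],
    [1.5,[0,0,3],0],
    [1.5,[0,0,2],0],
    [1.5,[0,0,1.2],0],
    [1.5,[0,0,0],0],
    [1.5,[0,0,0],0]
  ]
}}

```text
t: 9.93
tool_pos: [0.5128, -0.2134, 0.0978]
tool_rot: [1.941, 2.467, 0.001]
contact_force: [0.2, 0.0, -2.1]
opening: 0.0188
grip_force: 57.4
```

{"name": "send_rows", "arguments": {
  "rows": [
    [1.5,[0,0,0.2],0],
    [1.5,[0,0,0.2],0],
    [1.5,[0,0,0],0],
    [1.5,[0,0,0],0]
  ]
}}

```text
t: 10.42
tool_pos: [0.5119, -0.2129, 0.0923]
tool_rot: [-1.943, -2.469, -0.0]
contact_force: [-0.1, 0.2, -1.8]
opening: 0.0188
grip_force: 57.4
```

{"name": "send_rows", "arguments": {
  "rows": [
    [1.5,[0,0,0.2],0],
    [1.5,[0,0,0.1],0],
    [1.5,[0,0,0],0],
    [1.5,[0,0,0],0]
  ]
}}

```text
t: 10.92
tool_pos: [0.5119, -0.2129, 0.0893]
tool_rot: [1.943, 2.469, 0.0]
contact_force: [0.1, 0.1, -1.8]
opening: 0.0185
grip_force: 57.4
```

{"name": "send_rows", "arguments": {
  "rows": [
    [1.5,[0,0,0.1],0],
    [1.5,[0,0,0.1],0],
    [1.5,[0,0,0],0],
    [1.5,[0,0,0],0]
  ]
}}

```text
t: 11.42
tool_pos: [0.5121, -0.213, 0.0877]
tool_rot: [1.943, 2.469, 0.0]
contact_force: [-0.8, 1.3, 1.3]
opening: 0.0187
grip_force: 57.8
```

The rail is on the bed: the weight reading has reversed at TCP z 0.0877, against the 0.087 expected. I seat it lightly, then slide towards the fence.

{"name": "send_rows", "arguments": {
  "rows": [
    [1.5,[0,0,0.1],0],
    [1.5,[0,0.4,0],0],
    [1.5,[0,0.4,0],0],
    [1.5,[0,0.3,0],0],
    [1.5,[0,0,0],0],
    [1.5,[0,0,0],0]
  ]
}}

```text
t: 12.18
tool_pos: [0.5231, -0.2111, 0.0877]
tool_rot: [1.941, 2.468, -0.001]
contact_force: [-2.3, -0.3, 4.9]
opening: 0.0186
grip_force: 58.4
```

{"name": "send_rows", "arguments": {
  "rows": [
    [1.5,[0,0.1,0],0],
    [1.5,[0,0.1,0],0],
    [1.5,[0,0,0],0],
    [1.5,[0,0,0],0]
  ]
}}

```text
t: 12.68
tool_pos: [0.5248, -0.2108, 0.0877]
tool_rot: [1.942, 2.468, -0.002]
contact_force: [-2.2, -1.0, 5.3]
opening: 0.0181
grip_force: 58.4
```

{"name": "send_rows", "arguments": {
  "rows": [
    [1.5,[0,0.1,0],0],
    [1.5,[0,0.1,0],0],
    [1.5,[0,0,0],0],
    [1.5,[0,0,0],0]
  ]
}}

```text
t: 13.18
tool_pos: [0.5254, -0.2106, 0.0877]
tool_rot: [-1.942, -2.468, 0.006]
contact_force: [-8.0, -1.7, 8.5]
opening: 0.019
grip_force: 58.9
```

{"name": "send_rows", "arguments": {
  "rows": [
    [1.5,[0,0.1,0],0],
    [1.5,[0,0.1,0],0],
    [1.5,[0,0,0],0],
    [1.5,[0,0,0],0]
  ]
}}

```text
t: 13.68
tool_pos: [0.5256, -0.2106, 0.0877]
tool_rot: [-1.939, -2.466, 0.012]
contact_force: [-14.6, -2.9, 13.1]
opening: 0.0186
grip_force: 59.5
```

```bash
python3 - <<'E'
from jig import *
look('b')
E
```

```text
t 13.675 pos [ 0.5256 -0.2106  0.0877] yhead 13.627036619600865 F [-14.6154  -2.9017  13.1354] M [-0.4321  2.6643  0.0116] op 0.01856194335026249 g 59.46232795715332 q6 -0.7448022695286514
TCP in jig -0.010227230224141206 -0.10298065060475196 0.06969295463492504
wrist guide top y [-0.001   0.0107] 5903
wrist fence top x [0.0035 0.0292] 10071 edge slope deg -0.07586427623750752 [0.003  0.0029 0.003  0.0218 0.0074 0.0038 0.0038 0.0038]
wrist rail x [-0.0456  0.0853] y [-0.0094  0.0097] z -0.020252216650576686 ctrslope deg 0.04773084351292396
scene guide top y [-0.0033  0.0251] 30
scene fence top x [-0.0003  0.0299] 1130 edge slope deg 1.8593225282421268 [ 0.      0.0001  0.0006  0.0013  0.0003 -0.0005 -0.0006  0.      0.
 -0.0002  0.0028  0.0038  0.0159]
scene rail x [-0.0864  0.0842] y [-0.0091  0.0103] z -0.02137082832219363 ctrslope deg 2.478208256648009
```

The fence contact is firm. I ease it a little while sliding to the guide, with a stronger grip.

{"name": "send_rows", "arguments": {
  "rows": [
    [1.5,[0,-0.1,0],0],
    [1.5,[0.4,0,0],0],
    [1.5,[0.4,0,0],0],
    [1.5,[0.3,0,0],0],
    [1.5,[0.2,0,0],0],
    [1.5,[0,0,0],0],
    [1.5,[0,0,0],0]
  ],
  "newtons": 80
}}

```text
t: 14.65
tool_pos: [0.523, -0.2001, 0.0878]
tool_rot: [1.942, 2.468, -0.013]
contact_force: [-8.5, -10.2, 7.4]
opening: 0.0182
grip_force: 78.8
```

{"name": "send_rows", "arguments": {
  "rows": [
    [1.5,[0.1,0,0],0],
    [1.5,[0.1,0,0],0],
    [1.5,[0,0,0],0],
    [1.5,[0,0,0],0]
  ]
}}

```text
t: 15.15
tool_pos: [0.5225, -0.1983, 0.0878]
tool_rot: [1.941, 2.468, -0.013]
contact_force: [-9.0, -10.0, 7.0]
opening: 0.0183
grip_force: 78.7
```

```bash
cat > f.py <<'E'
from jig import *
o,M=st(); p=o['tool_pos']-Cn; print('TCP jig',p@J,p@K,p[2],'Fjig',o['contact_force']@J,o['contact_force']@K,'tilt deg toward J,K',np.degrees(-M[:,2]@J),np.degrees(-M[:,2]@K))
E
python3 f.py
```

```text
t 15.15 pos [ 0.5225 -0.1983  0.0878] yhead 13.616882442558731 F [-9.0092 -9.996   6.994 ] M [-1.4807  1.8398 -0.0011] op 0.018292177297707317 g 78.70933771133423 q6 -0.72621353886076
TCP jig -0.010280145495560975 -0.09032562338344814 0.06979915141235926 Fjig -11.119469089877693 -7.5777085419469286 tilt deg toward J,K 0.3226083526284969 0.36417060004347834
```

{"name": "send_rows", "arguments": {
  "rows": [
    [1.5,[0.1,0,0],0],
    [1.5,[0.1,0,0],0],
    [1.5,[0,0,0],0],
    [1.5,[0,0,0],0]
  ]
}}

```text
t: 15.65
tool_pos: [0.522, -0.1964, 0.0878]
tool_rot: [1.941, 2.468, -0.013]
contact_force: [-9.5, -10.0, 6.7]
opening: 0.0185
grip_force: 78.7
```

{"name": "send_rows", "arguments": {
  "rows": [
    [1.5,[0.1,0,0],0],
    [1.5,[0.1,0,0],0],
    [1.5,[0,0,0],0],
    [1.5,[0,0,0],0]
  ]
}}

```text
t: 16.15
tool_pos: [0.5216, -0.1946, 0.0878]
tool_rot: [1.941, 2.467, -0.014]
contact_force: [-8.6, -10.2, 6.8]
opening: 0.0181
grip_force: 78.6
```

```bash
python3 f.py
```

```text
t 16.15 pos [ 0.5216 -0.1946  0.0878] yhead 13.613126391260286 F [ -8.5916 -10.1752   6.7532] M [-1.6024  1.798  -0.016 ] op 0.018056357431985293 g 78.60841512680054 q6 -0.7207496510423056
TCP jig -0.010258857398759334 -0.08656502943871566 0.0698242782107392 Fjig -10.756229848362354 -7.850729856792365 tilt deg toward J,K 0.3174267747958687 0.39494419066538344
```

{"name": "send_rows", "arguments": {
  "rows": [
    [1.5,[0.1,0,0],0],
    [1.5,[0.1,0,0],0],
    [1.5,[0,0,0],0],
    [1.5,[0,0,0],0]
  ]
}}

```text
t: 16.65
tool_pos: [0.5216, -0.1946, 0.0879]
tool_rot: [1.939, 2.464, -0.017]
contact_force: [-7.6, -17.7, 3.0]
opening: 0.0183
grip_force: 78.1
```

{"name": "send_rows", "arguments": {
  "rows": [
    [1.5,[0.1,0,0],0],
    [1.5,[0.1,0,0],0],
    [1.5,[0,0,0],0],
    [1.5,[0,0,0],0]
  ]
}}

```text
t: 17.15
tool_pos: [0.5216, -0.1946, 0.0881]
tool_rot: [1.937, 2.461, -0.021]
contact_force: [-5.2, -23.7, 1.5]
opening: 0.0182
grip_force: 78.1
```

```bash
python3 f.py
```

```text
t 17.15 pos [ 0.5216 -0.1946  0.0881] yhead 13.602326783292646 F [ -5.1539 -23.6542   1.4857] M [-3.4331  1.36    0.0439] op 0.01818087841237619 g 78.12613248825073 q6 -0.7153416326949632
TCP jig -0.010232448589191406 -0.08649387198077464 0.07012948513122834 Fjig -10.60838712061494 -21.759646378118315 tilt deg toward J,K 0.2498393882754046 0.8992938533077881
```

The guide contact is made: the force jumped at jig y −0.0865 and further commands no longer move the tool. The push along the guide now tilts the hand 0.9°, so I ease it and add down-pressure to keep the rail flat on the bed.

{"name": "send_rows", "arguments": {
  "rows": [
    [1.5,[-0.2,0,0],0],
    [1.5,[0,0,0.2],0],
    [1.5,[0,0,0],0],
    [1.5,[0,0,0],0],
    [1.5,[0,0,0],0]
  ]
}}

```text
t: 17.77
tool_pos: [0.5217, -0.1946, 0.0878]
tool_rot: [1.939, 2.465, -0.017]
contact_force: [-11.3, -14.6, 12.3]
opening: 0.0182
grip_force: 79.8
```

```bash
python3 f.py; python3 - <<'E'
from jig import *
o,M=st()
look('e')
# rail top plane tilt + face checks in world/jig
for t in('ew','es'):
  d=load(t);C=cloud(d).reshape(-1,3)-Cn;q=np.c_[C@J,C@K,C[:,2]]
  k=(q[:,2]>.08)&(q[:,2]<.1)&(q[:,0]>-.022)&(q[:,0]<.002)&(abs(q[:,1]+.086)<.09)&(abs(q[:,1]+.086)>.035)
  r=q[k]; print(t,k.sum(),'ext y',np.percentile(r[:,1],[.5,99.5]),'x',np.percentile(r[:,0],[2,98]))
  r=r[abs(r[:,2]-.09)<.005]; A=np.c_[r[:,:2],np.ones(len(r))]; s=np.linalg.lstsq(A,r[:,2],rcond=None)[0]; print(' top z slopes deg across,along',np.degrees(s[:2]),'z mid',s@[-.01,-.085,1])
  B=[(b,*np.percentile(r[abs(r[:,1]-b)<.005,0],[5,95])) for b in np.arange(-.165,-.005,.01) if (abs(r[:,1]-b)<.005).sum()>8]; print(np.array(B)[::3])
W=load('ew')['frame'];S=cv2.resize(load('es')['frame'][190:310,170:310],(490,420),interpolation=cv2.INTER_CUBIC)
cv2.imwrite('pics/c7.png',cv2.resize(np.hstack([W,S]),(800,320),interpolation=cv2.INTER_AREA)[:,:,::-1])
E
```

```text
t 17.775 pos [ 0.5217 -0.1946  0.0878] yhead 13.609706395011143 F [-11.3239 -14.5768  12.3322] M [-2.0941  2.4314  0.0096] op 0.018194406640149766 g 79.84593272209167 q6 -0.7180184087907446
TCP jig -0.010212316608471621 -0.08658576070902255 0.06977782585434494 Fjig -14.452977638106574 -11.47983886635664 tilt deg toward J,K 0.31920993672819714 0.6255646377669064
t 17.775 pos [ 0.5217 -0.1946  0.0878] yhead 13.609706395011143 F [-11.3239 -14.5768  12.3322] M [-2.0941  2.4314  0.0096] op 0.018194406640149766 g 79.84593272209167 q6 -0.7180184087907446
t 17.775 pos [ 0.5217 -0.1946  0.0878] yhead 13.609706395011143 F [-11.3239 -14.5768  12.3322] M [-2.0941  2.4314  0.0096] op 0.018194406640149766 g 79.84593272209167 q6 -0.7180184087907446
TCP in jig -0.010212316608471621 -0.08658576070902255 0.06977782585434494
wrist guide top y [-0.0005  0.0262] 12262
wrist fence top x [0.0035 0.0293] 7966 edge slope deg 0.24941145810210816 [0.0031 0.003  0.0209 0.0047 0.0039 0.0039]
wrist rail x [-0.0462  0.0853] y [-0.0094  0.0096] z -0.020617732472918718 ctrslope deg 0.02535087729075825
scene fence top x [-0.0002  0.0298] 1166 edge slope deg 0.4874533653878201 [ 0.0009  0.0004  0.0002  0.0006  0.0012  0.0004 -0.0031  0.0005 -0.0001
  0.0003 -0.0001  0.0028  0.0047]
scene rail x [-0.0868  0.0572] y [-0.0092  0.0106] z -0.020387742319675432 ctrslope deg 2.605309005797579
ew 8574 ext y [-0.1326  0.0035] x [-0.0195 -0.0004]
 top z slopes deg across,along [-0.2315 -0.0191] z mid 0.08988401066244571
[[-0.135  -0.0185 -0.0017]
 [-0.045  -0.0188 -0.001 ]
 [-0.015  -0.0187 -0.001 ]]
es 194 ext y [-0.1733 -0.0319] x [-0.0194  0.0005]
 top z slopes deg across,along [-2.4372 -0.3692] z mid 0.090204300342405
[[-0.165  -0.0192 -0.0001]
 [-0.135  -0.0185 -0.0003]]
```

View pics/c7.png

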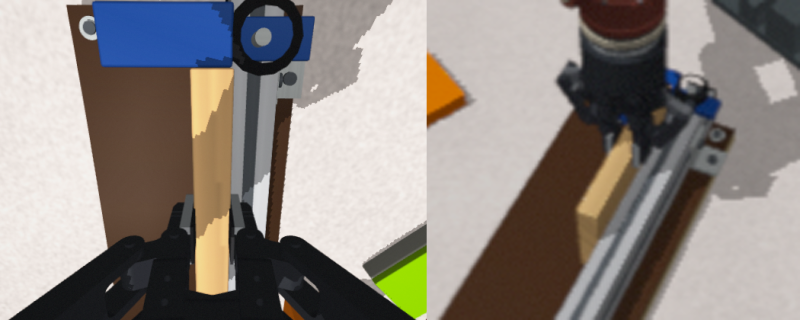

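The picture shows the rail end touching the blue guide at (212,68), its face along the fence at (232,150), and the rail upright on the bed. The measured top is level along its length to 0.02°, and the lean across is 0.2–0.3°. I firm up the guide push and the down-pressure a little, then settle.

{"name": "send_rows", "arguments": {
  "rows": [
    [1.5,[0.1,0,0.1],0],
    [1.5,[0,0,0],0],
    [1.5,[0,0,0],0],
    [1.5,[0,0,0],0],
    [1.5,[0,0,0],0],
    [1.5,[0,0,0],0]
  ]
}}

```text
t: 18.62
tool_pos: [0.5217, -0.1947, 0.0878]
tool_rot: [1.938, 2.464, -0.019]
contact_force: [-13.5, -17.1, 17.4]
opening: 0.0183
grip_force: 80.3
```

```bash
python3 f.py; python3 - <<'E'
from jig import *
d=snap('wrist','gw');C=cloud(d).reshape(-1,3)-Cn;q=np.c_[C@J,C@K,C[:,2]]
k=(abs(q[:,2]-.09)<.005)&(q[:,0]>-.018)&(q[:,0]<-.003)&(q[:,1]>-.06)&(q[:,1]<-.006)
r=q[k];s=np.linalg.lstsq(np.c_[r[:,:2],np.ones(len(r))],r[:,2],rcond=None)[0];print(np.degrees(s[:2]),s@[-.01,-.085,1])
k=(abs(q[:,2]-.08)<.003)&(q[:,0]<-.025)&(q[:,0]>-.055)&(abs(q[:,1]-.013)<.03);g=q[k]
print('guide y',np.percentile(g[:,1],[1,99]))
k=(abs(q[:,2]-.09)<.004)&(q[:,0]>-.017)&(q[:,0]<-.004)&(q[:,1]>-.04);print('rail end y',np.percentile(q[k,1],[98,99.5]))
E
```

```text
t 18.625 pos [ 0.5217 -0.1947  0.0878] yhead 13.611019477030109 F [-13.4846 -17.096   17.3762] M [-2.4539  2.7265  0.0144] op 0.018295831802062176 g 80.26955008506775 q6 -0.7166741604117133
TCP jig -0.010200779833327834 -0.0866052299686819 0.06976216711223497 Fjig -17.14860558459971 -13.415622907643783 tilt deg toward J,K 0.3222932858507743 0.7434895449468
[-0.0861 -0.0357] 0.08993020058483958
guide y [-0.0009  0.0269]
rail end y [-0.0017 -0.0011]
```

```bash
python3 -c "
from station import ctrl
print(ctrl.finish_job())"
```

```text
the job is handed in; nothing more can be done
None
```

The pine rail stands upright on the jig bed, held pressed against the fence (about 17 N) and the guide (about 13 N), level to about 0.1°, and the job is handed in at 18.6 s with no verdict returned; no leave-alone item was touched, by the planned path, but I did not re-measure them.

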